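# Put up the menu board on the buffet table

### The job

Set the empty wooden easel squarely on top of the low wooden riser, its base wholly on the riser and its brass-lipped ledge facing the rolled cake. Then take the dark menu board out of the rack and stand it, sideways centred, on the easel's ledge behind the lip, leaning back against the spine. Set both down without dropping them, and leave the white board and everything else on the table where it is.

Things in the scene. Friction and masses are not known exactly. Their poses are not given: they have to be found in the camera images.
- easel: Loose pale-wood easel, 350 g, 110 high; origin under its centre, z up, +x to its front. Base 92 (x) by 100 (y) by 10. Spine 24 wide at y=0: sloped bar, front face from x=24, z=24 back at 20 degrees from vertical to x=-7, z=110; upright strut behind it, x=-22 to -8. Grasp the top of the spine, closing along y.
- easel_grip (a point): Point on the easel's spine to grasp, easel frame (-12, 0, 92); fingers close along the easel's y on 24 mm.
- easel_ledge (a point): On the ledge at the easel's front, easel frame (32, 0, 24). Ledge top z=24, x=16 to 40, 94 wide (y); in front of it a brass lip, x=40 to 46, up to z=34. A board goes between lip and spine.
- riser: Fixed wooden riser (small bench) standing on the table, top 110 (x) by 170 (y), 70 high; origin at the centre of its underside, z up; its +x side faces the rolled cake, which stands in front of it away from the robot.
- rack: Fixed grey rack with two upright slots, base 160 (x) by 120 (y) by 12; origin at the centre of its underside. Slots run along y at x=-45 and x=+45, each 13 wide, its floor at z=12, its steel walls up to z=47.
- slate: Loose dark (near-black) menu board, 10 thick (x), 100 wide (y), 130 tall (z), 280 g, both faces alike; origin at the centre of its lower edge. Stands upright in one of the rack's two slots, either one.
- slate_top (a point): Centre of the dark board's upper edge, board frame (0, 0, 130).
- whiteboard: Loose white board of the same size, in the other slot; it stays there. Origin at the centre of its lower edge.
- cake_dish: White oblong dish 85 (x) by 190 (y) with a brown rolled cake on it, 65 high, beyond the riser; origin at the centre of its underside. Leave alone.
- tumbler: Loose glass tumbler, 68 across, 85 high, origin under its centre. Leave alone.
- dip_cup: Loose yellow cup, 72 across, 55 high, origin under its centre. Leave alone.
- goblet: Loose stemmed glass, 68 across, 165 high, origin under its centre. Leave alone.
- candle: Loose unlit candle in a brass holder 90 across, 190 high in all, origin under its centre. Leave alone.
Not all that is in view belongs to the job. There is more than one size of the easel; the job needs the smaller.

How it is judged:
On the way:
1. the easel stands wholly and squarely on the riser, ledge towards the cake, let go, with the dark board not yet on it (x of easel in the frame of riser between -0.015 and 0.015 m and y of easel in the frame of riser between -0.04 and 0.04 m and z of easel in the frame of riser between 0.066 and 0.074 m and angle between easel's own z axis and vertical below 0.06 rad and angle between the x axis of easel and the x axis of riser, either way round below 0.26 rad and x of easel_ledge in the frame of riser above 0 m and contact force between the fingers and easel below 0.1 N and linear speed of easel below 0.02 m/s and distance between slate and easel_ledge above 0.05 m), for 0.2 s.
At the end, for the whole second after the job is handed in: Easel upright on the riser (within 15 mm of centre across it, 40 mm along, 0.26 rad of square), ledge towards the cake; dark board on the ledge behind the lip (middle within 20 mm, parallel within 0.15 rad), leaning back 0.22-0.55 rad; both at rest; white board and dish within 30 mm of their start (x of easel in the frame of riser between -0.015 and 0.015 m and y of easel in the frame of riser between -0.04 and 0.04 m and z of easel in the frame of riser between 0.066 and 0.074 m and angle between easel's own z axis and vertical below 0.06 rad and angle between the x axis of easel and the x axis of riser, either way round below 0.26 rad and x of easel_ledge in the frame of riser above 0 m and x of slate in the frame of easel between 0.023 and 0.041 m and y of slate in the frame of easel between -0.02 and 0.02 m and z of slate in the frame of easel between 0.02 and 0.031 m and angle between slate's own z axis and vertical between 0.22 and 0.55 rad and x of slate_top in the frame of easel below 0.006 m and angle between the y axis of slate and the y axis of easel, either way round below 0.15 rad and linear speed of each of easel, slate below 0.02 m/s and distance of each of whiteboard, cake_dish from where it was at the start of the episode below 0.03 m); the robot touches nothing.
It fails at once if the white board is pushed away or knocked over (40 mm) (distance of whiteboard from where it was at the start of the episode above 0.04 m or angle between whiteboard's own z axis and vertical above 0.5 rad).
It fails at once if the cake dish is pushed away (40 mm) (distance of cake_dish from where it was at the start of the episode above 0.04 m or angle between cake_dish's own z axis and vertical above 0.5 rad).
It fails at once if the tumbler, yellow cup, goblet or candle is pushed away (40 mm) or knocked over (distance of any of tumbler, dip_cup, goblet, candle from where it was at the start of the episode above 0.04 m or angle between any of tumbler, dip_cup, goblet, candle's own z axis and vertical above 0.5 rad).
It fails at once if the easel is dropped or thrown (moves faster than 0.6 m/s out of the fingers) (linear speed of easel above 0.6 m/s and contact force between the fingers and easel below 0.1 N).
It fails at once if the dark board is dropped or thrown (moves faster than 0.6 m/s out of the fingers) (linear speed of slate above 0.6 m/s and contact force between the fingers and slate below 0.1 N).
It also fails if it takes over 69 s, if anything falls off the work surface, if the arm or the gripper's body presses on something with over 40 N, if the wrist force passes 120 N, or if a joint passes its speed limit or range.

### The arm

A 7-joint arm with a two-finger parallel gripper is mounted at the origin on the work surface. World frame = base frame: x ahead of the robot, y to its left, z up, the work surface at z = 0. Lengths are in m, angles in rad, forces in N, time in s.
With the tool pointing down it reaches from about 0.4 to 0.875 m from the base axis. Payload 19.3 kg.
Tool frame: the origin (TCP) lies midway between the tips of the shut fingers; the grasp point (between the pads) lies 19 mm behind it; y points along the fingers, x is the direction in which the jaws open and shut, and the axes are right-handed (so a half turn about y gives the same grasp; the last joint's range is limited). The gripper opens to 85 mm and grips with 20 to 120 N. Pads are 22 mm wide; open, the fingers measure 114 mm over their backs; the gripper's body (76 mm by 85 mm) begins 54 mm behind the grasp point. The pads swing forward as they close: fully open they stand 13 mm farther back than shut.
Start: joints at [1.229, 0.521, -0.036, 1.599, 0.021, 1.021, -0.113], TCP at [0.168, -0.602, 0.231] pointing down, gripper open.
Joint ranges: [-2.91, 2.91], [-0.3, 2.13], [-1.5, 1.42], [0.17, 2.43], [-1.26, 4.41], [0.16, 1.93], [-2.52, 2.52]. Speed limits (rad/s): [1.89, 1.89, 2.39, 2.39, 3.01, 3.01, 3.01].

### API

Orientations are given as a unit quaternion [x, y, z, w].
In Python, from station import arm gives the robot as it stands. The module is installed in compiled form; this text tells all that it offers.
- The arm moves only by the shell command python3 -m jog 'ROWS' [FORCE]. ROWS is JSON, a list of rows, each an object of numbers: "jaw": the gripper command: -1 is shut, 1 is fully open, values between are in proportion; "dx", "dy", "dz": the shift along the tool's x, y, z in units of 0.025 m (1.0 is 0.025 m); "yaw": the turn about the tool's y in units of 5 degrees (1.0 is 5 degrees). In form: [{"jaw": .., "dx": .., "dy": .., "dz": .., "yaw": ..}, ...]. A call has 1 to 8 rows; each row shifts and turns the commanded pose from where the row before left it, along the tool's axes as they then stand; what a row does not reach is not made up. A row lasts 1/12 s, in which the tool goes at most 41.7 mm and 7.16 degrees, less where a joint would pass 70% of its speed; a pose out of reach is approached as far as the arm can. A call with a number of a shift or a turn outside -1 to 1 is refused whole. A call with a gripper value outside its range is refused whole. The fingers move at their own pace and stop on an object; FORCE is the grip in N (left out, the last holds). Time passes only in rows, so rows that do not move let the fingers close. It gives the time, the measured TCP pose, the force and the opening at its end, in the units of the state.
- arm.read_state(): the state, without advancing time (a new reading comes with each control period).
- arm.get_image(name): name is "scene" or "side" or "wrist"; returns a dict with "img" (420x560x3 uint8, red, green, blue), "depth" (420x560 float32, m along the optical axis (not along the pixel's ray), 0 where there is no reading), "fx", "fy", "cx", "cy" (pixels), "k1" (the pictures are not rectified: a ray, as slopes to the right and down, at radius r is drawn at 1 + k1 r^2 times it, then the intrinsics apply), "R" (3x3) and "t" (3): a world point X has camera coordinates R X + t. Camera axes: x right, y down, z forward; pixel columns grow to the right and rows downward; lengths in m; the calibration is good to about 2 mm. A picture is of the moment at which its call begins.
- arm.job_done(): hands the job in, once; it reports no verdict.
The state is a dict: "t": time; "joint_positions": joint angles; "joint_vel": joint speeds; "effort": joint torques, N m; "tool_pos": TCP position; "tcp_rot": TCP orientation; "wrist_force": force on the tool from outside, world axes, zero at the start; "wrist_torque": the same for the moment, N m; "opening": finger opening in m.
Only numpy, scipy, OpenCV 4.12 (cv2) and the standard library are available. Lean on these libraries where they do the work, as an engineer would, in place of code of your own. Each camera call takes 0.05 s, during which the arm holds its last target. There are 200 camera calls.

## Working session

There is one attempt and no reset: what is moved stays moved. The work goes in short steps, Python scripts to look and compute and a shell command to move; the robot and the scene stay as the last step left them, time stands still between calls to the robot, and variables do not carry over. Pictures are saved under pics/ and viewed, about 8 in all and at most 12, crops included, and the job is handed in when it is done.

```bash
mkdir -p pics
cat > h.py <<'E'
import numpy as np, cv2, json
from station import arm
def snap(n,fn=None):
    d=arm.get_image(n); np.save(f'/tmp/{n}.npy',d,allow_pickle=True)
    if fn: cv2.imwrite(f'pics/{fn}.png',cv2.cvtColor(d['img'],cv2.COLOR_RGB2BGR))
    return d
def load(n): return np.load(f'/tmp/{n}.npy',allow_pickle=True).item()
def slopes(d,uv):
    uv=np.atleast_2d(uv).astype(float)
    K=np.array([[d['fx'],0,d['cx']],[0,d['fy'],d['cy']],[0,0,1]])
    return cv2.undistortPoints(uv[:,None],K,np.array([d['k1'],0,0,0.]))[:,0]
def plane(d,uv,z):
    s=slopes(d,uv); R=np.array(d['R']); t=np.array(d['t']); C=-R.T@t
    r=np.c_[s,np.ones(len(s))]@R
    return C+r*((z-C[2])/r[:,2])[:,None]
def cloud(d):
    H,W=d['depth'].shape; v,u=np.mgrid[:H,:W]
    s=slopes(d,np.c_[u.ravel(),v.ravel()]); z=d['depth'].ravel()[:,None]
    P=(np.c_[s,np.ones(len(s))]*z-np.array(d['t']))@np.array(d['R'])
    P[z[:,0]<=0]=np.nan
    return P.reshape(H,W,3)
E
python3 - <<'E'
from h import *
s=arm.read_state(); print(s)
ims=[]
for n in('scene','side','wrist'):
    d=snap(n,n+'0'); print(n,d['fx'],d['k1'],-np.array(d['R']).T@d['t'],np.array(d['R'])[2])
E
```

```text
{'t': 0.0, 'joint_positions': array([ 1.22882868,  0.5220007 , -0.03630439,  1.59999039,  0.02117269,
        1.02110967, -0.11281775]), 'joint_vel': array([ 6.27783729e-05,  1.69506911e-04,  7.98394434e-04,  6.09210146e-04,
       -1.09921047e-03, -2.43540380e-03, -1.10152393e-04]), 'effort': array([ 1.73776127e-03, -9.27094388e+01,  1.98136233e+00, -3.69932055e+01,
        1.80428725e-02,  8.07301782e-03,  1.56537243e-05]), 'tool_pos': array([ 0.16764104, -0.60175138,  0.23074059]), 'tcp_rot': array([-0.56289003,  0.42800605, -0.42734483,  0.5633312 ]), 'wrist_force': array([-0.79768636, -0.88415217,  0.74069026]), 'wrist_torque': array([-0.0051798 ,  0.01891745, -0.04173567]), 'opening': 0.08566352721197319}
scene 501.1648854432958 -0.02493720790186776 [ 1.25745571 -0.11390972  1.36401244] [-0.53247193  0.07285364 -0.84330658]
side 419.2841410436024 -0.124728003195697 [0.16724201 1.00223246 0.82669588] [ 0.23568979 -0.78907086 -0.56728961]
wrist 305.2214578154996 -0.06127487719285644 [ 0.24748189 -0.58021587  0.37408098] [-0.30957447 -0.08492078 -0.94707555]
```

View pics/scene0.png

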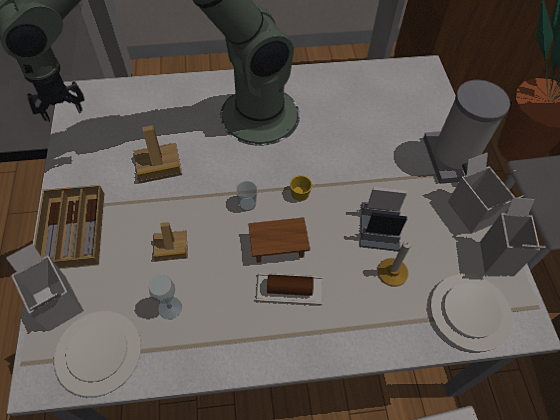

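View pics/side0.png

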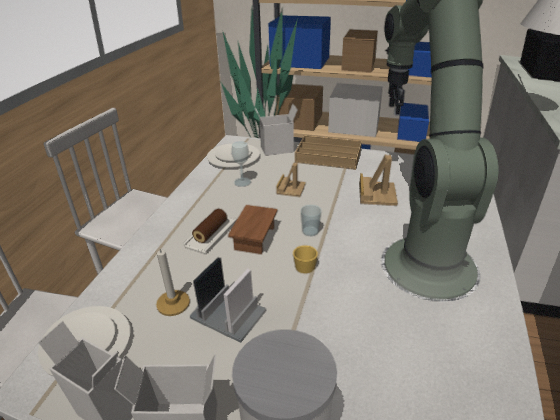

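The scene view shows the small easel at about (170,240) and the larger one at (157,155). The riser is at (280,238) and the cake dish at (290,289). In the rack, the dark board is at (385,222) in the slot away from the robot and the white board at (388,200). The candle at (393,268) stands close to the rack.

Run:
```python
from h import *
d=load('scene'); P=cloud(d); img=d['img']
def reg(u0,u1,v0,v1,z0,z1):
    m=np.zeros(img.shape[:2],bool); m[v0:v1,u0:u1]=1
    return m&(P[...,2]>z0)&(P[...,2]<z1)
def rect(m,name):
    p=P[m]; (c,s,a)=cv2.minAreaRect(p[:,:2].astype(np.float32)*1000)
    print(name,m.sum(),'c',np.round(c,1),'s',np.round(s,1),'a',round(a,1),'z',np.round(np.percentile(p[:,2],[5,50,95]),4), 'mean',p.mean(0).round(4))
rect(reg(240,315,210,265,.06,.08),'riser top')
rect(reg(140,200,215,265,.004,.05),'easel low')
rect(reg(140,200,215,265,.004,.016),'easel base')
rect(reg(140,200,215,265,.04,.13),'easel spine')
rect(reg(140,200,215,265,.09,.13),'easel top')
rect(reg(350,415,180,255,.06,.16),'boards')
g=img.max(2)
rect(reg(350,415,180,255,.06,.16)&(g<60),'slate')
rect(reg(350,415,180,255,.12,.16)&(g<60),'slate top')
rect(reg(350,415,180,255,.12,.16)&(g>90),'white top')
rect(reg(350,415,180,255,.004,.02),'rack base')
rect(reg(250,330,270,310,.004,.1),'dish')
rect(reg(370,415,235,290,.06,.25),'candle')
rect(reg(230,262,180,213,.02,.12),'tumbler'); rect(reg(285,318,172,204,.02,.1),'cup'); rect(reg(145,185,270,320,.02,.2),'goblet')
a=cv2.resize(img[200:270,130:210],None,fx=5,fy=5,interpolation=2); b=cv2.resize(img[175:255,345:425],None,fx=5,fy=5,interpolation=2)
o=np.zeros((400,800,3),np.uint8); o[:350,:400]=a;o[:,400:]=b
cv2.imwrite('pics/crop1.png',o[...,::-1])
```

```text
riser top 1942 c [547.8   1.3] s [114.3 170. ] a 0.8 z [0.0659 0.0707 0.0756] mean [0.5511 0.0007 0.0707]
easel low 1251 c [ 486. -330.] s [193.9 174.2] a 84.6 z [0.0043 0.0102 0.0363] mean [ 0.5063 -0.325   0.0146]
easel base 856 c [ 486. -330.] s [193.9 174.2] a 84.6 z [0.0042 0.0073 0.0144] mean [ 0.4903 -0.3253  0.0081]
easel spine 221 c [ 522.5 -326.1] s [70.5 25.2] a 0.1 z [0.0461 0.0824 0.1109] mean [ 0.5113 -0.3246  0.0802]
easel top 87 c [ 500.7 -325.7] s [24.5 27.6] a 86.4 z [0.0926 0.1045 0.1126] mean [ 0.5022 -0.3253  0.1035]
boards 1301 c [566.2 316.6] s [101.7 218.7] a 75.8 z [0.0648 0.1118 0.1452] mean [0.5218 0.3284 0.1098]
slate 682 c [567.6 314.6] s [ 98.5 212.6] a 75.8 z [0.065  0.1131 0.145 ] mean [0.5568 0.3172 0.1108]
slate top 300 c [568.9 314.2] s [ 98.4 209.5] a 75.5 z [0.1219 0.1386 0.147 ] mean [0.5576 0.3189 0.1367]
white top 110 c [556.7 358.5] s [231.3  92.1] a 11.6 z [0.1364 0.1421 0.1472] mean [0.4821 0.3439 0.1416]
rack base 1029 c [475.1 348.1] s [213.  295.2] a 78.7 z [0.0042 0.0079 0.017 ] mean [0.5058 0.3204 0.0091]
dish 2125 c [691.6  18.5] s [234.8 124. ] a 83.5 z [0.005  0.0178 0.0662] mean [0.7009 0.0156 0.0313]
candle 213 c [672.4 329.2] s [23.3 20.6] a 7.3 z [0.0687 0.136  0.1824] mean [0.6758 0.3266 0.1319]
tumbler 462 c [383.5 -80.1] s [68.2 66.7] a 41.3 z [0.0252 0.0604 0.0865] mean [ 0.3808 -0.0789  0.059 ]
cup 302 c [362.5  95.1] s [70.2 71.7] a 45.1 z [0.0227 0.0436 0.0583] mean [0.358  0.0955 0.0422]
goblet 617 c [ 713.  -327.4] s [62.7 62.5] a 75.7 z [0.1109 0.1637 0.1692] mean [ 0.7182 -0.326   0.1533]
```

View pics/crop1.png

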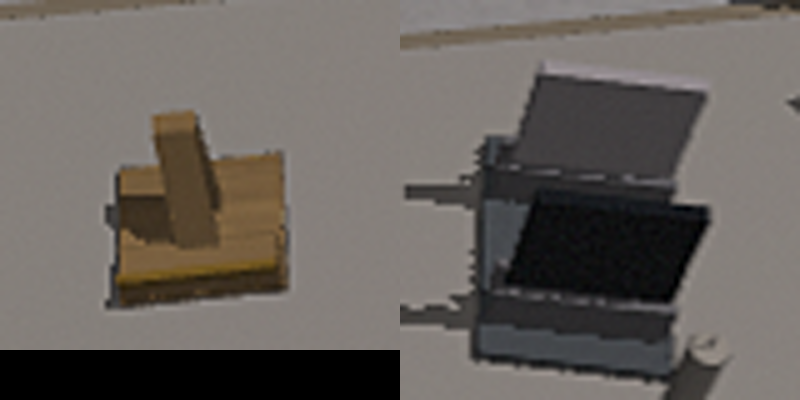

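The crop shows the easel's brass lip running from about scene px (154,255) to (185,252), on the side away from the robot. The spine top is at about (165,224). The dark board's upper edge runs from about (453,213) to (487,217). I'll measure the yaw angles from these edges next.

```bash
python3 - <<'E'
from h import *
d=load('scene'); P=cloud(d); img=d['img'].astype(int); Z=P[...,2]
hsv=cv2.cvtColor(d['img'],cv2.COLOR_RGB2HSV)
def sub(m,u0,u1,v0,v1):
    k=np.zeros(m.shape,bool);k[v0:v1,u0:u1]=1;return m&k
def line(m,z,name):
    v,u=np.nonzero(m); p=plane(d,np.c_[u,v],z)[:,:2]
    c=p.mean(0); w=np.linalg.svd(p-c)[2][0]; q=(p-c)@w
    print(name,len(u),'mid',np.round(c+w*(q.max()+q.min())/2,4),'len',np.ptp(q).round(4),'ang',np.degrees(np.arctan(w[0]/w[1])).round(2))
def rect(m,z,name):
    v,u=np.nonzero(m); p=plane(d,np.c_[u,v],z)[:,:2]
    c,s,a=cv2.minAreaRect((p*1000).astype(np.float32)); print(name,len(u),np.round(c,1),np.round(s,1),round(a,2))
lip=sub((hsv[...,1]>190)&(hsv[...,2]>100),145,195,240,265); line(lip,.034,'lip')
rt=sub((abs(Z-.07)<.012)&(hsv[...,1]>60),240,315,210,265); rect(rt,.07,'riser')
st=sub((abs(Z-.12)<.035)&(img.max(2)<70),430//1-80,425,175,255)
# top edge of slate: topmost dark pixel per column
v,u=np.nonzero(st); cols=[c for c in np.unique(u)]
top=np.array([[c,v[u==c].min()-.5] for c in cols]); print(top.T.tolist())
E
python3 - <<'E'
import sys; sys.path.insert(0,'.')
from h import *
d=load('side'); P=cloud(d); img=d['img'].astype(int); Z=P[...,2]
def box(x0,x1,y0,y1,z0,z1): return (P[...,0]>x0)&(P[...,0]<x1)&(P[...,1]>y0)&(P[...,1]<y1)&(Z>z0)&(Z<z1)
def rect(m,n):
    p=P[m]; c,s,a=cv2.minAreaRect((p[:,:2]*1000).astype(np.float32)); print(n,m.sum(),np.round(c,1),np.round(s,1),round(a,2),np.percentile(p[:,2],[1,50,99]).round(4))
rect(box(.45,.65,-.12,.12,.06,.08),'riser side')
rect(box(.42,.6,-.4,-.25,.09,.12),'easeltop side')
b=box(.4,.65,.22,.42,.06,.16)
dk=b&(img.max(2)<70); rect(dk,'dark'); rect(dk&(Z>.125),'dark top')
rect(b&(img.max(2)>110),'white')
for m,n in((dk,'dark'),(b&(img.max(2)>110),'white')):
    p=P[m]; c=np.median(p,0); w=np.linalg.svd(p-c,full_matrices=False)[2]; print(n,c.round(4),'normal',w[2].round(3))
    ax=w[2][:2]; e=np.array([-ax[1],ax[0]]); e/=np.linalg.norm(e); print(' along',e, np.percentile(p[:,:2]@e,[.5,99.5]))
rect(box(.4,.7,.2,.45,.003,.02),'rackbase')
E
```

```text
riser side 1211 [545.4   2. ] [112.2 175.7] 0.79 [0.0603 0.0676 0.0716]
easeltop side 37 [ 496.4 -323.4] [29.9 16.6] 84.61 [0.09   0.1032 0.1079]
dark 789 [555.4 320.8] [102.5  11.8] 76.29 [0.0613 0.1075 0.144 ]
dark top 234 [555.7 320.4] [101.8  11. ] 76.26 [0.1254 0.1382 0.1449]
white 310 [512.9 329.7] [105.1 103.2] 75.29 [0.0622 0.1399 0.1442]
dark [0.5543 0.3257 0.1075] normal [ 0.966 -0.256 -0.017]
 along [0.25621792 0.96661905] [0.40252218 0.50206634]
white [0.4764 0.36   0.1399] normal [-0.684 -0.057 -0.728]
 along [ 0.08337323 -0.99651839] [-0.35051676 -0.22313147]
rackbase 1696 [550.  325.6] [300. 247.] 0.27 [0.003  0.0107 0.0191]Traceback (most recent call last):
  File "<stdin>", line 13, in <module>
  File "<stdin>", line 7, in line
  File "h.py", line 13, in plane
    s=slopes(d,uv); R=np.array(d['R']); t=np.array(d['t']); C=-R.T@t
  File "h.py", line 11, in slopes
    return cv2.undistortPoints(uv[:,None],K,np.array([d['k1'],0,0,0.]))[:,0]
           ~~~~~~~~~~~~~~~~~~~^^^^^^^^^^^^^^^^^^^^^^^^^^^^^^^^^^^^^^^^^
cv2.error: OpenCV(4.12.0) /io/opencv/modules/calib3d/src/undistort.dispatch.cpp:347: error: (-215:Assertion failed) CV_IS_MAT(_src) && CV_IS_MAT(_dst) && (_src->rows == 1 || _src->cols == 1) && (_dst->rows == 1 || _dst->cols == 1) && _src->cols + _src->rows - 1 == _dst->rows + _dst->cols - 1 && (CV_MAT_TYPE(_src->type) == CV_32FC2 || CV_MAT_TYPE(_src->type) == CV_64FC2) && (CV_MAT_TYPE(_dst->type) == CV_32FC2 || CV_MAT_TYPE(_dst->type) == CV_64FC2) in function 'cvUndistortPointsInternal'
```

Run:
```python
from h import *
d=load('scene'); P=cloud(d); img=d['img'].astype(int); Z=P[...,2]
hsv=cv2.cvtColor(d['img'],cv2.COLOR_RGB2HSV)
def fit(uv,z,n):
    p=plane(d,uv,z)[:,:2]; c=p.mean(0); w=np.linalg.svd(p-c)[2][0]; q=(p-c)@w
    print(n,len(p),'mid',np.round(c+w*(q.max()+q.min())/2,4),'len',np.ptp(q).round(4),'ang',np.degrees(np.arctan(w[0]/w[1])).round(2))
r=d['img'][250:262,150:192].astype(int); rb=r[...,0]-r[...,2]; print(np.percentile(rb,[50,90,99,100]),(rb.argmax(0)+250).tolist(),rb.max(0).tolist())
u=np.arange(156,184); v=rb.argmax(0)[u-150]+250
fit(np.c_[u,v],.034,'lip')
m=(abs(Z-.07)<.012)&(hsv[...,1]>60); m[:,:240]=0;m[:,315:]=0;m[:210]=0;m[265:]=0
v,u=np.nonzero(m); p=(plane(d,np.c_[u,v],.07)[:,:2]*1000).astype(np.float32); print('riser',cv2.minAreaRect(p))
E=p[np.percentile(p[:,0],0)<=p[:,0]]
for s,f in((1,'far'),(-1,'near')):
    us=range(252,304); vv=[(v[u==c].max()+.5 if s>0 else v[u==c].min()-.5) for c in us]; fit(np.c_[us,vv],.07,'riser '+f)
S=(abs(Z-.12)<.04)&(img.max(2)<70); S[:,:355]=0;S[:,425:]=0;S[:175]=0;S[255:]=0
v,u=np.nonzero(S); us=np.arange(374,486-0) ; us=np.array([c for c in np.unique(u)])
vv=np.array([v[u==c].min()-.5 for c in us]); print(us.min(),us.max(),vv.tolist())
```

```text
[28. 68. 83. 85.] [250, 251, 250, 255, 255, 255, 255, 255, 255, 255, 255, 254, 254, 254, 254, 254, 254, 254, 254, 254, 253, 253, 253, 253, 253, 253, 253, 253, 253, 253, 252, 252, 252, 252, 252, 250, 253, 256, 259, 252, 261, 252] [12, 11, 8, 67, 85, 82, 81, 83, 79, 82, 81, 83, 83, 83, 81, 82, 82, 81, 80, 81, 82, 83, 85, 81, 84, 84, 83, 82, 81, 83, 81, 83, 81, 84, 80, 51, 47, 27, 11, 11, 12, 11]
lip 28 mid [ 0.5527 -0.3238] len 0.0795 ang -1.04
riser ((549.5223999023438, 0.9140548706054688), (113.92218017578125, 169.4727783203125), 0.8216330409049988)
riser far 52 mid [ 0.6064 -0.0088] len 0.1482 ang -1.05
riser near 52 mid [0.4925 0.0048] len 0.1546 ang -0.74
369 406 [198.5, 195.5, 192.5, 189.5, 189.5, 189.5, 189.5, 189.5, 190.5, 190.5, 190.5, 190.5, 190.5, 190.5, 190.5, 190.5, 190.5, 191.5, 191.5, 191.5, 191.5, 191.5, 191.5, 191.5, 191.5, 191.5, 192.5, 192.5, 192.5, 192.5, 192.5, 192.5, 192.5, 192.5, 192.5, 193.5, 193.5, 216.5]
```

```bash
cat >> h.py <<'E'
from scipy.spatial.transform import Rotation as Ro
def to(p,jaw_deg):
    """rows units to move TCP to world p with jaw x axis at jaw_deg (mod 180), tool axes as now"""
    s=arm.read_state(); R=Ro.from_quat(s['tcp_rot']).as_matrix(); x=R[:,0]
    a=np.degrees(np.arctan2(x[1],x[0])); da=(jaw_deg-a+90)%180-90
    sh=R.T@(np.array(p)-s['tool_pos'])/.025
    print('t',round(s['t'],2),'tcp',s['tool_pos'].round(4),'jaw ang',round(a,2),'down',R[:,1].round(3),'open',round(s['opening'],4),'F',s['wrist_force'].round(1),'j',s['joint_positions'].round(2))
    print('shift units in present tool axes',sh.round(2),'| world d',(np.array(p)-s['tool_pos']).round(4),'| yaw units',round(-da/5*np.sign(-R[2,1])*1,2),'(da world',round(da,1),')')
E
python3 - <<'E'
from h import *
to([.498,-.325,.2],91)
d=load('scene'); P=cloud(d); Z=P[...,2]
m=np.zeros(Z.shape,bool); m[120:182,130:185]=1
p=P[m&(Z>.02)]; print('big easel',p.min(0),p.max(0))
m[:]=0; m[185:270,35:105]=1; p=P[m&(Z>.01)]; print('tray',np.nanmin(p,0),np.nanmax(p,0))
print(Ro.from_quat(arm.read_state()['tcp_rot']).as_matrix().round(3))
E
```

```text
t 0.15 tcp [ 0.1677 -0.6018  0.2309] jaw ang -74.43 down [-0.     0.001 -1.   ] open 0.0853 F [ 0.2  0.9 -0.2] j [ 1.23  0.52 -0.04  1.6   0.02  1.02 -0.11]
shift units in present tool axes [-7.12  1.24 15.7 ] | world d [ 0.3303  0.2768 -0.0309] | yaw units 2.91 (da world -14.6 )
big easel [ 0.11944218 -0.44351826  0.02000851] [ 0.26686093 -0.29079846  0.16555497]
tray [ 0.24843916 -0.7289598   0.0100017 ] [ 0.62453591 -0.53169339  0.17872893]
[[ 0.268 -0.     0.963]
 [-0.963  0.001  0.268]
 [-0.001 -1.    -0.   ]]
```

```bash
python3 -m jog '[{"jaw":1,"dz":1,"yaw":0.97},{"jaw":1,"dz":1,"yaw":0.97},{"jaw":1,"dz":1,"yaw":0.97},{"jaw":1,"dz":1},{"jaw":1,"dz":1,"dx":-0.8},{"jaw":1,"dz":1,"dx":-1},{"jaw":1,"dz":1,"dx":-1},{"jaw":1,"dz":1,"dx":-1}]' 40; python3 -m jog '[{"jaw":1,"dz":1,"dx":-1},{"jaw":1,"dz":1,"dx":-1},{"jaw":1,"dz":1,"dx":-1},{"jaw":1,"dz":0.8,"dx":-1},{"jaw":1,"dz":0.5,"dx":-1},{"jaw":1,"dx":-1},{"jaw":1,"dx":-0.5},{"jaw":1}]'
python3 - <<'E'
from h import *
d=snap('wrist','w1'); to([.498,-.325,.2],91)
E
```

```text
t 0.2 tcp [ 0.1677 -0.6019  0.231 ] jaw ang -74.43 down [-0.     0.001 -1.   ] open 0.0853 F [-0.1 -0.9  0.6] j [ 1.23  0.52 -0.04  1.6   0.02  1.02 -0.11]
shift units in present tool axes [-7.12  1.24 15.7 ] | world d [ 0.3303  0.2769 -0.031 ] | yaw units 2.91 (da world -14.6 )$[0]: bad value
$[0]: bad value
```

View pics/w1.png

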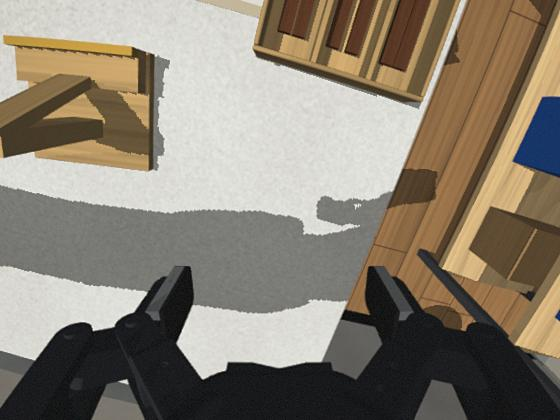

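Both calls were refused because every row needs all five keys, so the arm hasn't moved. This wrist view is still from the start pose, with the big easel at (80,100) and the tray at (350,40). I'll resend the rows in full.

```bash
python3 -m jog '[{"jaw":1,"dx":0,"dy":0,"dz":1,"yaw":0.97},{"jaw":1,"dx":0,"dy":0,"dz":1,"yaw":0.97},{"jaw":1,"dx":0,"dy":0,"dz":1,"yaw":0.97},{"jaw":1,"dx":0,"dy":0,"dz":1,"yaw":0},{"jaw":1,"dx":-0.8,"dy":0,"dz":1,"yaw":0},{"jaw":1,"dx":-1,"dy":0,"dz":1,"yaw":0},{"jaw":1,"dx":-1,"dy":0,"dz":1,"yaw":0},{"jaw":1,"dx":-1,"dy":0,"dz":1,"yaw":0}]' 40; python3 -m jog '[{"jaw":1,"dx":-1,"dy":0,"dz":1,"yaw":0},{"jaw":1,"dx":-1,"dy":0,"dz":1,"yaw":0},{"jaw":1,"dx":-1,"dy":0,"dz":1,"yaw":0},{"jaw":1,"dx":-1,"dy":0,"dz":0.8,"yaw":0},{"jaw":1,"dx":-1,"dy":0,"dz":0.5,"yaw":0},{"jaw":1,"dx":-1,"dy":0,"dz":0,"yaw":0},{"jaw":1,"dx":-0.5,"dy":0,"dz":0,"yaw":0},{"jaw":1,"dx":0,"dy":0,"dz":0,"yaw":0}]'
python3 - <<'E'
from h import *
d=snap('wrist','w1'); to([.498,-.325,.2],91)
E
```

```text
t: 0.87
tool_pos: [0.3655, -0.4896, 0.2311]
tcp_rot: [-0.504, 0.496, -0.495, 0.504]
wrist_force: [0.1, -0.0, -0.6]
opening: 0.0859
t: 1.53
tool_pos: [0.4696, -0.3238, 0.2314]
tcp_rot: [-0.505, 0.495, -0.494, 0.505]
wrist_force: [0.6, -0.6, 0.7]
opening: 0.0853
t 1.58 tcp [ 0.4692 -0.3258  0.2315] jaw ang -88.9 down [ 0. -0. -1.] open 0.0854 F [ 0.6 -0.2 -0.1] j [ 0.54  0.44 -0.04  1.74  0.02  0.96 -1.07]
shift units in present tool axes [-0.01  1.26  1.15] | world d [ 0.0288  0.0008 -0.0315] | yaw units 0.02 (da world -0.1 )
```

Run:
```python
from h import *
d=load('wrist'); P=cloud(d); Z=P[...,2]
def box(x0,x1,y0,y1,z0,z1): return (P[...,0]>x0)&(P[...,0]<x1)&(P[...,1]>y0)&(P[...,1]<y1)&(Z>z0)&(Z<z1)
for n,b in(('top',box(.45,.6,-.37,-.28,.104,.116)),('spine',box(.45,.6,-.36,-.29,.05,.116)),('ledge+lip',box(.5,.6,-.4,-.25,.018,.04)),('lip',box(.5,.6,-.4,-.25,.029,.04)),('all',box(.42,.6,-.4,-.25,.018,.116))):
    p=P[b]; 
    if len(p)<5: print(n,len(p)); continue
    c,s,a=cv2.minAreaRect((p[:,:2]*1000).astype(np.float32)); print(n,len(p),np.round(c,1),np.round(s,1),round(a,2),np.percentile(p[:,2],[2,50,98]).round(4))
```

```text
top 536 [ 497.4 -326.4] [18.3 23.3] 0.96 [0.1046 0.1086 0.1105]
spine 1218 [ 506.4 -326.2] [36.5 24. ] 1.35 [0.0524 0.0995 0.1103]
ledge+lip 2394 [ 541.  -326.3] [30.4 93.7] 0.58 [0.0233 0.0252 0.0361]
lip 620 [ 542.  -326.3] [28.4 92.9] 0.58 [0.0309 0.0346 0.0385]
all 3709 [ 522.2 -326.5] [68.  93.7] 0.58 [0.0234 0.0335 0.1097]
```

View pics/w1.png

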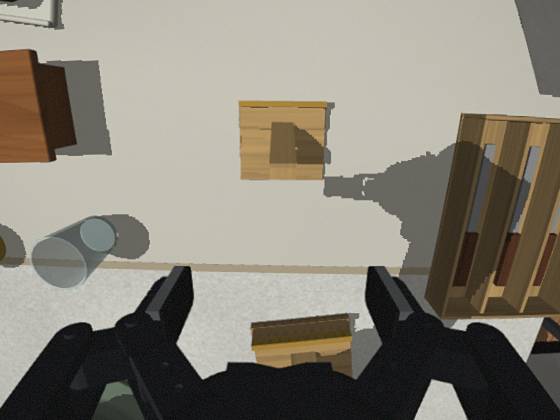

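The small easel is at (283,140) in the wrist view, lip on the far side. Its centre is (0.510,-0.326) with a yaw of about 1°, and the scene estimate agrees to 2 mm. I'll descend and grasp.

```bash
python3 -m jog '[{"jaw":1,"dx":0,"dy":0,"dz":0.7,"yaw":0},{"jaw":1,"dx":0,"dy":0.8,"dz":0.45,"yaw":0},{"jaw":1,"dx":0,"dy":1,"dz":0,"yaw":0},{"jaw":1,"dx":0,"dy":1,"dz":0,"yaw":0},{"jaw":1,"dx":0,"dy":1,"dz":0,"yaw":0},{"jaw":1,"dx":0,"dy":1,"dz":0,"yaw":0},{"jaw":1,"dx":0,"dy":1,"dz":0,"yaw":0},{"jaw":1,"dx":0,"dy":0.5,"dz":0,"yaw":0}]'; python3 -m jog '[{"jaw":1,"dx":0,"dy":0,"dz":0,"yaw":0},{"jaw":-1,"dx":0,"dy":0,"dz":0,"yaw":0},{"jaw":-1,"dx":0,"dy":0,"dz":0,"yaw":0},{"jaw":-1,"dx":0,"dy":0,"dz":0,"yaw":0},{"jaw":-1,"dx":0,"dy":0,"dz":0,"yaw":0},{"jaw":-1,"dx":0,"dy":0,"dz":0,"yaw":0},{"jaw":-1,"dx":0,"dy":0,"dz":0,"yaw":0},{"jaw":-1,"dx":0,"dy":0,"dz":0,"yaw":0}]' 50; python3 -c "
from h import *
to([.535,.0015,.2],91)"
```

```text
t: 2.25
tool_pos: [0.4963, -0.327, 0.071]
tcp_rot: [0.505, -0.497, 0.495, -0.504]
wrist_force: [-0.3, 0.3, -0.3]
opening: 0.0858
t: 2.92
tool_pos: [0.4983, -0.3264, 0.0747]
tcp_rot: [-0.504, 0.495, -0.496, 0.505]
wrist_force: [-1.7, 0.7, 8.2]
opening: 0.0236
t 2.92 tcp [ 0.4983 -0.3264  0.0747] jaw ang -88.99 down [ 0.001 -0.001 -1.   ] open 0.0236 F [-1.7  0.7  8.2] j [ 0.51  0.68 -0.04  1.8   0.05  0.67 -1.11]
shift units in present tool axes [-13.08  -5.02   1.71] | world d [0.0367 0.3279 0.1253] | yaw units 0.0 (da world -0.0 )
```

```bash
python3 -m jog '[{"jaw":-1,"dx":0,"dy":-0.3,"dz":0,"yaw":0},{"jaw":-1,"dx":0,"dy":-0.7,"dz":0,"yaw":0},{"jaw":-1,"dx":0,"dy":-1,"dz":0,"yaw":0},{"jaw":-1,"dx":0,"dy":-1,"dz":0,"yaw":0},{"jaw":-1,"dx":-0.3,"dy":-1,"dz":0.3,"yaw":0},{"jaw":-1,"dx":-0.6,"dy":-0.4,"dz":0.4,"yaw":0},{"jaw":-1,"dx":-1,"dy":0,"dz":0.4,"yaw":0},{"jaw":-1,"dx":-1,"dy":0,"dz":0.4,"yaw":0}]'; python3 -m jog '[{"jaw":-1,"dx":-1,"dy":0,"dz":0,"yaw":0},{"jaw":-1,"dx":-1,"dy":0,"dz":0,"yaw":0},{"jaw":-1,"dx":-1,"dy":0,"dz":0,"yaw":0},{"jaw":-1,"dx":-1,"dy":0,"dz":0,"yaw":0},{"jaw":-1,"dx":-1,"dy":0,"dz":0,"yaw":0},{"jaw":-1,"dx":-1,"dy":0,"dz":0,"yaw":0},{"jaw":-1,"dx":-1,"dy":0,"dz":0,"yaw":0},{"jaw":-1,"dx":-1,"dy":0,"dz":0,"yaw":0}]';  python3 -m jog '[{"jaw":-1,"dx":-1,"dy":0,"dz":0,"yaw":0},{"jaw":-1,"dx":-0.7,"dy":0,"dz":0,"yaw":0},{"jaw":-1,"dx":-0.4,"dy":0,"dz":0,"yaw":0},{"jaw":-1,"dx":0,"dy":0,"dz":0,"yaw":0},{"jaw":-1,"dx":0,"dy":0,"dz":0,"yaw":0}]';python3 -c "
from h import *
to([.5355,.0015,.15],91)
snap('scene','s2');snap('side','d2')
a=cv2.imread('pics/s2.png')[180:310,200:360];b=cv2.imread('pics/d2.png')[150:280,170:350]
cv2.imwrite('pics/c2.png',np.hstack([cv2.resize(a,(400,325)),cv2.resize(b,(400,325))]))
"
```

```text
t: 3.58
tool_pos: [0.5345, -0.2526, 0.1852]
tcp_rot: [-0.504, 0.495, -0.496, 0.504]
wrist_force: [0.1, -0.1, -3.1]
opening: 0.0234
t: 4.25
tool_pos: [0.5302, -0.0517, 0.1843]
tcp_rot: [-0.504, 0.495, -0.496, 0.504]
wrist_force: [1.1, 0.4, -2.7]
opening: 0.0233
t: 4.67
tool_pos: [0.5296, -0.0009, 0.184]
tcp_rot: [0.505, -0.495, 0.496, -0.504]
wrist_force: [0.5, -1.0, -2.6]
opening: 0.0229
t 4.67 tcp [ 0.5296 -0.0009  0.184 ] jaw ang -88.96 down [ 0. -0. -1.] open 0.0229 F [ 0.5 -1.  -2.6] j [-0.04  0.43 -0.1   1.9   0.06  0.82 -1.72]
shift units in present tool axes [-0.09  1.36  0.24] | world d [ 0.0059  0.0024 -0.034 ] | yaw units 0.01 (da world -0.0 )
```

View pics/c2.png

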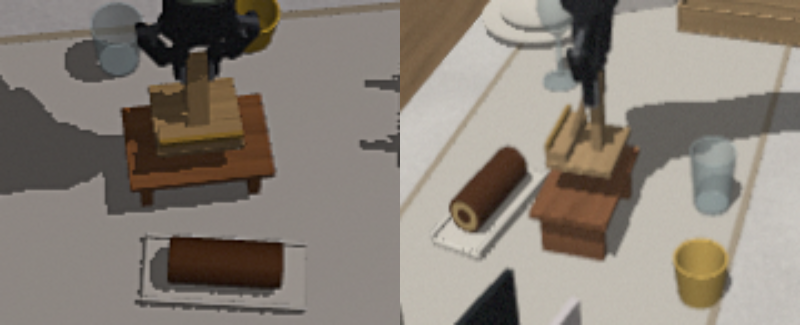

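The easel hangs level over the riser with its lip towards the cake. I'll check the lateral offset in both clouds before lowering.

Run:
```python
from h import *
for n in('scene','side'):
    d=load(n); P=cloud(d); Z=P[...,2]
    def box(x0,x1,y0,y1,z0,z1): return (P[...,0]>x0)&(P[...,0]<x1)&(P[...,1]>y0)&(P[...,1]<y1)&(Z>z0)&(Z<z1)
    for k,b in(('easel low',box(.45,.62,-.07,.07,.105,.15)),('riser',box(.45,.65,-.12,.12,.06,.08)),('dish',box(.62,.8,-.12,.14,.004,.08))):
        p=P[b][:,:2]*1000; c,s,a=cv2.minAreaRect(p.astype(np.float32)); print(n,k,len(p),np.round(c,1),np.round(s,1),round(a,2),np.percentile(p,[1,99],0).round(1).tolist())
```

```text
scene easel low 879 [543.1  -0.7] [ 95.8 100.2] 0.07 [[497.4, -49.8], [589.5, 48.1]]
scene riser 1186 [548.9   1.3] [113.8 169.9] 0.46 [[495.1, -82.7], [604.2, 85.0]]
scene dish 2572 [710.2  10.2] [259.3 179.8] 89.71 [[625.2, -113.5], [794.2, 132.6]]
side easel low 713 [540.5  -0.7] [ 95.3 103.4] 0.07 [[494.1, -49.7], [585.1, 50.0]]
side riser 828 [544.8   2.9] [174.8 110.8] 89.98 [[490.6, -74.3], [598.9, 88.4]]
side dish 1208 [718.   31.5] [215.4 161.5] 87.55 [[637.5, -62.2], [749.0, 115.3]]
```

```bash
python3 -m jog '[{"jaw":-1,"dx":-0.1,"dy":0.4,"dz":0.2,"yaw":0},{"jaw":-1,"dx":0,"dy":0.5,"dz":0,"yaw":0},{"jaw":-1,"dx":0,"dy":0.4,"dz":0,"yaw":0},{"jaw":-1,"dx":0,"dy":0.15,"dz":0,"yaw":0},{"jaw":-1,"dx":0,"dy":0,"dz":0,"yaw":0},{"jaw":-1,"dx":0,"dy":0,"dz":0,"yaw":0}]';python3 -m jog '[{"jaw":-1,"dx":0,"dy":0.05,"dz":0,"yaw":0},{"jaw":-1,"dx":0,"dy":0.05,"dz":0,"yaw":0},{"jaw":-1,"dx":0,"dy":0,"dz":0,"yaw":0}]'
```

```text
t: 5.27
tool_pos: [0.5345, 0.0019, 0.1474]
tcp_rot: [0.505, -0.496, 0.495, -0.504]
wrist_force: [0.3, 0.3, -2.3]
opening: 0.023
t: 5.52
tool_pos: [0.5347, 0.0021, 0.1452]
tcp_rot: [-0.504, 0.495, -0.496, 0.505]
wrist_force: [-0.5, -0.8, -2.3]
opening: 0.0229
```

```bash
python3 -m jog '[{"jaw":-1,"dx":0,"dy":0.04,"dz":0,"yaw":0},{"jaw":-1,"dx":0,"dy":0.04,"dz":0,"yaw":0},{"jaw":-1,"dx":0,"dy":0,"dz":0,"yaw":0}]';python3 -m jog '[{"jaw":-1,"dx":0,"dy":0.03,"dz":0,"yaw":0},{"jaw":-1,"dx":0,"dy":0,"dz":0,"yaw":0},{"jaw":-1,"dx":0,"dy":0,"dz":0,"yaw":0}]'
```

```text
t: 5.77
tool_pos: [0.5347, 0.0022, 0.1447]
tcp_rot: [-0.504, 0.495, -0.496, 0.505]
wrist_force: [-11.8, 0.2, 30.1]
opening: 0.0238
t: 6.02
tool_pos: [0.5347, 0.0022, 0.1447]
tcp_rot: [-0.504, 0.495, -0.496, 0.505]
wrist_force: [-17.6, -0.8, 45.5]
opening: 0.0232
```

It has landed at TCP z 0.1447, as predicted. I'll relieve the press, open the jaws and rise.

```bash
python3 -m jog '[{"jaw":-1,"dx":0,"dy":-0.05,"dz":0,"yaw":0},{"jaw":-1,"dx":0,"dy":0,"dz":0,"yaw":0},{"jaw":0,"dx":0,"dy":0,"dz":0,"yaw":0},{"jaw":1,"dx":0,"dy":0,"dz":0,"yaw":0},{"jaw":1,"dx":0,"dy":0,"dz":0,"yaw":0},{"jaw":1,"dx":0,"dy":0,"dz":0,"yaw":0},{"jaw":1,"dx":0,"dy":0,"dz":0,"yaw":0},{"jaw":1,"dx":0,"dy":0,"dz":0,"yaw":0}]';python3 -m jog '[{"jaw":1,"dx":0,"dy":-0.5,"dz":0,"yaw":0},{"jaw":1,"dx":0,"dy":-1,"dz":0,"yaw":0},{"jaw":1,"dx":0,"dy":-1,"dz":0,"yaw":0},{"jaw":1,"dx":0,"dy":-1,"dz":0,"yaw":0},{"jaw":1,"dx":0,"dy":0,"dz":-1,"yaw":0},{"jaw":1,"dx":0,"dy":0,"dz":-1,"yaw":0},{"jaw":1,"dx":0,"dy":0,"dz":0,"yaw":0}]';python3 - <<'E'
from h import *
for n in('scene','side','wrist'):
    d=snap(n,n+'3'); P=cloud(d); Z=P[...,2]
    def box(x0,x1,y0,y1,z0,z1): return (P[...,0]>x0)&(P[...,0]<x1)&(P[...,1]>y0)&(P[...,1]<y1)&(Z>z0)&(Z<z1)
    for k,b in(('easel ledge',box(.45,.64,-.07,.07,.088,.11)),('spine',box(.45,.64,-.04,.04,.125,.185)),('top',box(.45,.64,-.04,.04,.17,.185)),('riser',box(.45,.65,-.12,.12,.06,.078))):
        p=P[b][:,:2]*1000
        if len(p)<8: print(n,k,len(p)); continue
        c,s,a=cv2.minAreaRect(p.astype(np.float32)); print(n,k,len(p),np.round(c,1),np.round(s,1),round(a,2),np.percentile(p,[1,99],0).round(1).tolist(),np.median(P[b][:,2]).round(4))
to([.5555,.3205,.2],-14.3)
E
```

```text
t: 6.68
tool_pos: [0.5346, 0.0022, 0.1435]
tcp_rot: [0.504, -0.496, 0.495, -0.504]
wrist_force: [0.3, 0.1, -0.8]
opening: 0.0854
t: 7.27
tool_pos: [0.4812, 0.0009, 0.2313]
tcp_rot: [0.505, -0.496, 0.495, -0.504]
wrist_force: [0.4, -0.2, 1.0]
opening: 0.0852
scene easel ledge 358 [567.    3.4] [94.8 58. ] 89.6 [[549.0, -43.7], [595.0, 49.0]] 0.0967
scene spine 189 [544.7   2.5] [41.2 24.3] 0.65 [[525.4, -9.7], [561.6, 14.5]] 0.1584
scene top 65 [534.8   1.6] [22.4 20.8] 83.56 [[524.6, -9.6], [544.9, 13.5]] 0.1779
scene riser 1060 [548.3   0.9] [114.  170.8] 2.01 [[493.9, -82.7], [603.7, 84.7]] 0.0712
side easel ledge 242 [557.1   2.9] [69.4 97.8] 0.4 [[523.0, -42.7], [591.5, 51.4]] 0.0933
side spine 163 [539.2   2.4] [31.  33.4] 88.39 [[522.9, -11.9], [553.4, 17.4]] 0.1528
side top 34 [530.8   2.1] [16.5 30.1] 2.74 [[522.7, -12.1], [539.3, 16.9]] 0.1755
side riser 756 [545.    2.7] [175.1 110.2] 89.94 [[490.6, -80.8], [597.2, 87.9]] 0.0686
wrist easel ledge 4064 [578.1   2.3] [29.8 94.3] 1.1 [[563.3, -43.7], [592.9, 48.6]] 0.0951
wrist spine 2037 [542.8   2.2] [35.4 24.1] 0.85 [[525.5, -9.6], [559.2, 13.9]] 0.1732
wrist top 1098 [534.3   2.1] [18.4 24.1] 0.77 [[525.4, -9.7], [543.2, 13.9]] 0.1787
wrist riser 9011 [547.4   0.7] [110.  170.9] 1.06 [[493.3, -83.0], [601.9, 84.6]] 0.0707
t 7.42 tcp [0.485  0.0013 0.2313] jaw ang -88.97 down [ 0.001  0.    -1.   ] open 0.0853 F [-0.1  0.4 -1.4] j [-0.04  0.3  -0.11  1.96  0.04  0.89 -1.72]
shift units in present tool axes [-12.71   1.26   3.05] | world d [ 0.0705  0.3192 -0.0313] | yaw units -14.93 (da world 74.7 )
```

The easel is at (0.5471,0.0023) with the riser at (0.5474,0.0007), yawed about 1°, and it has been let go. Next is the dark board.

```bash
python3 -m jog '[{"jaw":0.5,"dx":-0.5,"dy":0,"dz":0,"yaw":0},{"jaw":0.5,"dx":-1,"dy":0,"dz":0.4,"yaw":0},{"jaw":0.5,"dx":-1,"dy":0,"dz":0.4,"yaw":0},{"jaw":0.5,"dx":-1,"dy":0,"dz":0.4,"yaw":0},{"jaw":0.5,"dx":-1,"dy":0,"dz":0.4,"yaw":0},{"jaw":0.5,"dx":-1,"dy":0,"dz":0.4,"yaw":0},{"jaw":0.5,"dx":-1,"dy":0,"dz":0.4,"yaw":0},{"jaw":0.5,"dx":-1,"dy":0,"dz":0.4,"yaw":0}]';python3 -m jog '[{"jaw":0.5,"dx":-1,"dy":0,"dz":0.25,"yaw":0},{"jaw":0.5,"dx":-1,"dy":0,"dz":0,"yaw":0},{"jaw":0.5,"dx":-1,"dy":0,"dz":0,"yaw":0},{"jaw":0.5,"dx":-1,"dy":0,"dz":0,"yaw":0},{"jaw":0.5,"dx":-1,"dy":0,"dz":0,"yaw":0},{"jaw":0.5,"dx":-0.5,"dy":0,"dz":0,"yaw":0},{"jaw":0.5,"dx":0,"dy":0,"dz":0,"yaw":-0.5},{"jaw":0.5,"dx":0,"dy":0,"dz":0,"yaw":-1}]';python3 -m jog '[{"jaw":0.5,"dx":0,"dy":0,"dz":0,"yaw":-1},{"jaw":0.5,"dx":0,"dy":0,"dz":0,"yaw":-1},{"jaw":0.5,"dx":0,"dy":0,"dz":0,"yaw":-1},{"jaw":0.5,"dx":0,"dy":0,"dz":0,"yaw":-1},{"jaw":0.5,"dx":0,"dy":0,"dz":0,"yaw":-1},{"jaw":0.5,"dx":0,"dy":0,"dz":0,"yaw":-1},{"jaw":0.5,"dx":0,"dy":0,"dz":0,"yaw":-1},{"jaw":0.5,"dx":0,"dy":0,"dz":0,"yaw":-1}]';python3 -m jog '[{"jaw":0.5,"dx":0,"dy":0,"dz":0,"yaw":-1},{"jaw":0.5,"dx":0,"dy":0,"dz":0,"yaw":-1},{"jaw":0.5,"dx":0,"dy":0,"dz":0,"yaw":-1},{"jaw":0.5,"dx":0,"dy":0,"dz":0,"yaw":-1},{"jaw":0.5,"dx":0,"dy":0,"dz":0,"yaw":-1},{"jaw":0.5,"dx":0,"dy":0,"dz":0,"yaw":-0.4},{"jaw":0.5,"dx":0,"dy":0,"dz":0,"yaw":0},{"jaw":0.5,"dx":0,"dy":0,"dz":0,"yaw":0}]'
python3 - <<'E'
from h import *
d=snap('wrist','w4'); img=d['img'].astype(int); P=cloud(d); Z=P[...,2]
def box(x0,x1,y0,y1,z0,z1): return (P[...,0]>x0)&(P[...,0]<x1)&(P[...,1]>y0)&(P[...,1]<y1)&(Z>z0)&(Z<z1)
to([.5555,.3205,.2],-14.3)
for k,b in(('slate top',box(.51,.62,.24,.4,.135,.15)),('slate',box(.51,.62,.24,.4,.06,.15)),('white top',box(.4,.52,.24,.42,.135,.15))):
    p=P[b][:,:2]*1000
    if len(p)<8: print(k,len(p)); continue
    c,s,a=cv2.minAreaRect(p.astype(np.float32)); print(k,len(p),np.round(c,1),np.round(s,1),round(a,2),np.percentile(P[b][:,2],[2,50,98]).round(4))
E
```

```text
t: 8.08
tool_pos: [0.5521, 0.1916, 0.2306]
tcp_rot: [0.504, -0.496, 0.495, -0.504]
wrist_force: [1.0, 0.5, -0.5]
opening: 0.0639
t: 8.75
tool_pos: [0.5551, 0.3285, 0.2303]
tcp_rot: [0.536, -0.461, 0.461, -0.536]
wrist_force: [0.8, -0.4, -0.5]
opening: 0.0642
t: 9.42
tool_pos: [0.5556, 0.3271, 0.2306]
tcp_rot: [0.662, -0.249, 0.249, -0.662]
wrist_force: [-0.3, -0.1, -0.5]
opening: 0.0641
t: 10.08
tool_pos: [0.5555, 0.3272, 0.2307]
tcp_rot: [0.701, -0.09, 0.09, -0.701]
wrist_force: [-0.2, -0.4, 0.2]
opening: 0.064
t 10.13 tcp [0.5553 0.3273 0.2308] jaw ang -14.61 down [-0. -0. -1.] open 0.064 F [0.6 0.3 0.1] j [-0.32  0.59 -0.47  1.53  0.29  1.09 -1.11]
shift units in present tool axes [ 0.08  1.23 -0.26] | world d [ 0.0002 -0.0068 -0.0308] | yaw units -0.06 (da world 0.3 )
slate top 1404 [555.7 318.4] [100.7   9.9] 76.44 [0.1412 0.1426 0.1439]
slate 1550 [555.8 318.4] [100.8  10. ] 76.12 [0.0836 0.1425 0.1439]
white top 1738 [468.7 340.4] [100.4  11.5] 75.96 [0.1359 0.1426 0.144 ]
```

View pics/w4.png

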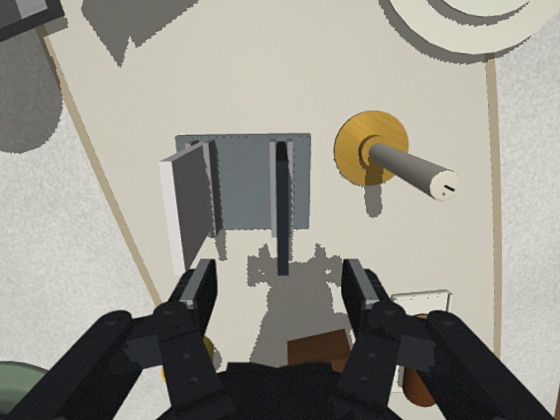

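The dark board's top edge lies between the fingers at px (283,205), and the candle at (373-445,150-185) is clear. The board is at (0.5557,0.3184), top z 0.1426, yaw -13.8°. I'll correct and descend to TCP z 0.108.

```bash
python3 -m jog '[{"jaw":0.5,"dx":0.1,"dy":0,"dz":-0.34,"yaw":-0.16},{"jaw":0.5,"dx":0,"dy":0.6,"dz":0,"yaw":0},{"jaw":0.5,"dx":0,"dy":1,"dz":0,"yaw":0},{"jaw":0.5,"dx":0,"dy":1,"dz":0,"yaw":0},{"jaw":0.5,"dx":0,"dy":1,"dz":0,"yaw":0},{"jaw":0.5,"dx":0,"dy":0.9,"dz":0,"yaw":0},{"jaw":0.5,"dx":0,"dy":0.4,"dz":0,"yaw":0},{"jaw":0.5,"dx":0,"dy":0,"dz":0,"yaw":0}]';python3 -c "
from h import *
to([.5557,.3184,.108],-13.8)"
```

```text
t: 10.8
tool_pos: [0.5545, 0.3176, 0.1065]
tcp_rot: [0.703, -0.085, 0.083, -0.701]
wrist_force: [-0.2, -0.5, -0.6]
opening: 0.0638
t 10.8 tcp [0.5545 0.3176 0.1065] jaw ang -13.69 down [-0.003 -0.002 -1.   ] open 0.0638 F [-0.2 -0.5 -0.6] j [-0.33  0.72 -0.43  1.64  0.37  0.87 -1.15]
shift units in present tool axes [ 0.04 -0.06  0.04] | world d [0.0012 0.0008 0.0015] | yaw units 0.02 (da world -0.1 )
```

Aligned to about 1 mm, so I'll close and lift.

```bash
python3 -m jog '[{"jaw":-1,"dx":0,"dy":0,"dz":0,"yaw":0},{"jaw":-1,"dx":0,"dy":0,"dz":0,"yaw":0},{"jaw":-1,"dx":0,"dy":0,"dz":0,"yaw":0},{"jaw":-1,"dx":0,"dy":0,"dz":0,"yaw":0},{"jaw":-1,"dx":0,"dy":0,"dz":0,"yaw":0},{"jaw":-1,"dx":0,"dy":0,"dz":0,"yaw":0},{"jaw":-1,"dx":0,"dy":0,"dz":0,"yaw":0}]' 50;python3 -m jog '[{"jaw":-1,"dx":0,"dy":-0.3,"dz":0,"yaw":0},{"jaw":-1,"dx":0,"dy":-0.5,"dz":0,"yaw":0},{"jaw":-1,"dx":0,"dy":-0.6,"dz":0,"yaw":0},{"jaw":-1,"dx":0,"dy":-0.8,"dz":0,"yaw":0},{"jaw":-1,"dx":0,"dy":-1,"dz":0,"yaw":0},{"jaw":-1,"dx":0,"dy":-1,"dz":0,"yaw":0},{"jaw":-1,"dx":0,"dy":-1,"dz":0,"yaw":0},{"jaw":-1,"dx":0,"dy":-1,"dz":0,"yaw":0}]';python3 -c "
from h import *
to([.582,.002,.26],1)"
```

```text
t: 11.38
tool_pos: [0.5559, 0.319, 0.1096]
tcp_rot: [-0.702, 0.084, -0.085, 0.702]
wrist_force: [0.2, -1.0, 8.5]
opening: 0.0089
t: 12.05
tool_pos: [0.555, 0.3187, 0.2661]
tcp_rot: [-0.702, 0.084, -0.084, 0.702]
wrist_force: [0.7, 0.4, -2.5]
opening: 0.0092
t 12.05 tcp [0.555  0.3187 0.2661] jaw ang -13.66 down [ 0.     0.001 -1.   ] open 0.0092 F [ 0.7  0.4 -2.5] j [-0.3   0.55 -0.48  1.5   0.27  1.16 -1.07]
shift units in present tool axes [  4.04   0.24 -12.06] | world d [ 0.027  -0.3167 -0.0061] | yaw units -2.93 (da world 14.7 )
```

```bash
python3 -m jog '[{"jaw":-1,"dx":0,"dy":-0.5,"dz":0,"yaw":-0.6},{"jaw":-1,"dx":0,"dy":-0.5,"dz":0,"yaw":-0.8},{"jaw":-1,"dx":0,"dy":0,"dz":0,"yaw":-0.9},{"jaw":-1,"dx":0,"dy":0,"dz":-0.3,"yaw":-0.63},{"jaw":-1,"dx":0,"dy":0,"dz":-0.6,"yaw":0},{"jaw":-1,"dx":0.1,"dy":0,"dz":-0.9,"yaw":0},{"jaw":-1,"dx":0.1,"dy":0,"dz":-1,"yaw":0},{"jaw":-1,"dx":0.1,"dy":0,"dz":-1,"yaw":0}]';python3 -m jog '[{"jaw":-1,"dx":0.1,"dy":0,"dz":-1,"yaw":0},{"jaw":-1,"dx":0.1,"dy":0,"dz":-1,"yaw":0},{"jaw":-1,"dx":0.1,"dy":0,"dz":-1,"yaw":0},{"jaw":-1,"dx":0.1,"dy":0,"dz":-1,"yaw":0},{"jaw":-1,"dx":0.1,"dy":0,"dz":-1,"yaw":0},{"jaw":-1,"dx":0,"dy":0,"dz":-1,"yaw":0},{"jaw":-1,"dx":0,"dy":0,"dz":-1,"yaw":0},{"jaw":-1,"dx":0,"dy":0,"dz":-0.7,"yaw":0}]';python3 -m jog '[{"jaw":-1,"dx":0,"dy":0,"dz":-0.4,"yaw":0},{"jaw":-1,"dx":0,"dy":0,"dz":0,"yaw":0},{"jaw":-1,"dx":0,"dy":0,"dz":0,"yaw":0}]';python3 -c "
from h import *
to([.580,.003,.22],1)"
```

```text
t: 12.72
tool_pos: [0.5638, 0.2219, 0.2892]
tcp_rot: [0.707, 0.005, -0.005, -0.707]
wrist_force: [0.3, -0.4, -1.8]
opening: 0.0094
t: 13.38
tool_pos: [0.5793, 0.028, 0.2892]
tcp_rot: [0.707, 0.004, -0.004, -0.707]
wrist_force: [0.0, 0.3, -2.0]
opening: 0.0094
t: 13.63
tool_pos: [0.5797, 0.0216, 0.289]
tcp_rot: [-0.707, -0.006, 0.005, 0.707]
wrist_force: [0.6, 1.5, -2.3]
opening: 0.0093
t 13.63 tcp [0.5797 0.0216 0.289 ] jaw ang 0.88 down [ 0.  0. -1.] open 0.0093 F [ 0.6  1.5 -2.3] j [ 0.22  0.43 -0.51  1.63  0.23  1.14 -0.33]
shift units in present tool axes [-0.    2.76 -0.74] | world d [ 0.0003 -0.0186 -0.069 ] | yaw units -0.02 (da world 0.1 )
```

Next I'll centre it sideways and lower to TCP z 0.2, about 8 mm above contact, then check.

```bash
python3 -m jog '[{"jaw":-1,"dx":0,"dy":0,"dz":-0.4,"yaw":0},{"jaw":-1,"dx":0,"dy":0.4,"dz":-0.35,"yaw":0},{"jaw":-1,"dx":0,"dy":0.8,"dz":0,"yaw":0},{"jaw":-1,"dx":0,"dy":0.8,"dz":0,"yaw":0},{"jaw":-1,"dx":0,"dy":0.8,"dz":0,"yaw":0},{"jaw":-1,"dx":0,"dy":0.4,"dz":0,"yaw":0},{"jaw":-1,"dx":0,"dy":0,"dz":0,"yaw":0},{"jaw":-1,"dx":0,"dy":0,"dz":0,"yaw":0}]';python3 - <<'E'
from h import *
to([.580,.003,.1916],1)
for n in('scene','side','wrist'):
    d=snap(n,n+'5'); img=d['img'].max(2); P=cloud(d); Z=P[...,2]
    def box(x0,x1,y0,y1,z0,z1): return (P[...,0]>x0)&(P[...,0]<x1)&(P[...,1]>y0)&(P[...,1]<y1)&(Z>z0)&(Z<z1)
    for k,b in(('slate',box(.56,.62,-.09,.09,.115,.175)&(img<75)),('ledge',box(.55,.62,-.06,.06,.088,.108)&(img>60)),('spine',box(.5,.56,-.03,.03,.13,.185)&(img>60))):
        p=P[b][:,:2]*1000
        if len(p)<8: print(n,k,len(p)); continue
        c,s,a=cv2.minAreaRect(p.astype(np.float32)); print(n,k,len(p),np.round(c,1),np.round(s,1),round(a,2),np.percentile(p,[1,99],0).round(1).tolist(),np.percentile(P[b][:,2],[1,50,99]).round(4))
a=cv2.imread('pics/scene5.png')[160:310,210:350];b=cv2.imread('pics/side5.png')[140:280,180:330]
cv2.imwrite('pics/c5.png',np.hstack([cv2.resize(a,(400,430)),cv2.resize(b,(400,430))]))
E
```

```text
t: 14.3
tool_pos: [0.5803, 0.0029, 0.2085]
tcp_rot: [-0.707, -0.006, 0.006, 0.707]
wrist_force: [0.7, 0.9, -2.2]
opening: 0.0093
t 14.3 tcp [0.5803 0.0029 0.2085] jaw ang 0.98 down [-0.001  0.    -1.   ] open 0.0093 F [ 0.7  0.9 -2.2] j [ 0.23  0.51 -0.48  1.73  0.28  0.97 -0.34]
shift units in present tool axes [-0.01  0.68  0.  ] | world d [-0.0003  0.0001 -0.0169] | yaw units -0.0 (da world 0.0 )
scene slate 377 [584.8   3.1] [ 7.4 98.5] 0.83 [[581.6, -45.9], [588.3, 51.4]] [0.1157 0.1443 0.1742]
scene ledge 135 [584.7   4. ] [21.1 92.9] 1.83 [[576.1, -41.2], [595.7, 48.3]] [0.0887 0.0964 0.1077]
scene spine 7
side slate 235 [579.5   9.5] [12.4 98.5] 0.84 [[573.0, -37.5], [583.5, 56.2]] [0.1155 0.1461 0.1743]
side ledge 142 [571.4   3.5] [100.2  31.3] 85.67 [[557.6, -42.8], [590.2, 52.4]] [0.0882 0.0921 0.1047]
side spine 146 [538.5   4.6] [32.1 31.3] 4.15 [[522.8, -10.4], [552.5, 18.4]] [0.1305 0.1565 0.1777]
wrist slate 190 [580.2  52.5] [9.  0.6] 1.15 [[575.9, 52.2], [584.6, 52.8]] [0.1182 0.152  0.1743]
wrist ledge 1120 [575.5   2.8] [34.1 94.4] 0.83 [[561.8, -42.8], [592.6, 50.0]] [0.0929 0.0951 0.1073]
wrist spine 2743 [541.3   2.1] [33.2 25.2] 0.68 [[525.3, -9.7], [557.2, 14.5]] [0.1311 0.1674 0.1805]
```

View pics/c5.png

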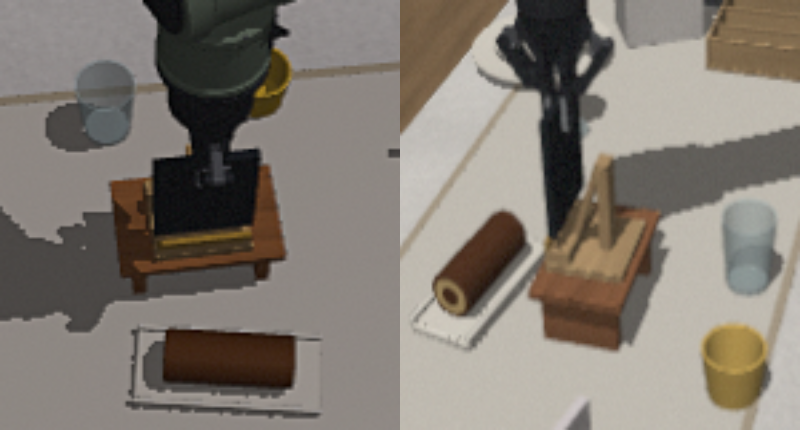

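The board hangs upright just above the ledge, centred (y 3 mm against 2.3 mm) and a hair behind the lip. I'll move back 1.5 mm and lower gently.

```bash
python3 -m jog '[{"jaw":-1,"dx":-0.06,"dy":0.2,"dz":0,"yaw":0},{"jaw":-1,"dx":0,"dy":0.25,"dz":0,"yaw":0},{"jaw":-1,"dx":0,"dy":0.15,"dz":0,"yaw":0},{"jaw":-1,"dx":0,"dy":0,"dz":0,"yaw":0},{"jaw":-1,"dx":0,"dy":0,"dz":0,"yaw":0}]';python3 -m jog '[{"jaw":-1,"dx":0,"dy":0.04,"dz":0,"yaw":0},{"jaw":-1,"dx":0,"dy":0.04,"dz":0,"yaw":0},{"jaw":-1,"dx":0,"dy":0,"dz":0,"yaw":0}]'
```

```text
t: 14.87
tool_pos: [0.5786, 0.0029, 0.1933]
tcp_rot: [-0.707, -0.006, 0.006, 0.707]
wrist_force: [-0.9, 0.1, -2.7]
opening: 0.0093
t: 15.12
tool_pos: [0.5789, 0.0028, 0.1917]
tcp_rot: [0.707, 0.006, -0.006, -0.707]
wrist_force: [-0.3, -0.5, -1.1]
opening: 0.0091
```

It is just touching down (the weight is going off the wrist). I'll seat it, then open to about 28 mm so the board is only loosely caged.

```bash
python3 -m jog '[{"jaw":-1,"dx":0,"dy":0.03,"dz":0,"yaw":0},{"jaw":-1,"dx":0,"dy":0,"dz":0,"yaw":0}]';python3 -m jog '[{"jaw":-0.75,"dx":0,"dy":0,"dz":0,"yaw":0},{"jaw":-0.6,"dx":0,"dy":0,"dz":0,"yaw":0},{"jaw":-0.5,"dx":0,"dy":0,"dz":0,"yaw":0},{"jaw":-0.34,"dx":0,"dy":0,"dz":0,"yaw":0},{"jaw":-0.34,"dx":0,"dy":0,"dz":0,"yaw":0},{"jaw":-0.34,"dx":0,"dy":0,"dz":0,"yaw":0}]';python3 -m jog '[{"jaw":-0.34,"dx":-0.2,"dy":-0.05,"dz":0,"yaw":0},{"jaw":-0.34,"dx":-0.2,"dy":-0.05,"dz":0,"yaw":0},{"jaw":-0.34,"dx":-0.2,"dy":0,"dz":0,"yaw":0},{"jaw":-0.34,"dx":-0.2,"dy":0,"dz":0,"yaw":0},{"jaw":-0.34,"dx":0,"dy":0,"dz":0,"yaw":0},{"jaw":-0.34,"dx":0,"dy":0,"dz":0,"yaw":0}]';python3 - <<'E'
from h import *
to([.534,.003,.195],1)
snap('scene','scene6');snap('side','side6')
a=cv2.imread('pics/scene6.png')[160:310,210:350];b=cv2.imread('pics/side6.png')[140:280,180:330]
cv2.imwrite('pics/c6.png',np.hstack([cv2.resize(a,(400,430)),cv2.resize(b,(400,430))]))
E
```

```text
t: 15.28
tool_pos: [0.5792, 0.0028, 0.1916]
tcp_rot: [0.707, 0.006, -0.005, -0.707]
wrist_force: [-1.8, -1.2, 9.9]
opening: 0.0095
t: 15.78
tool_pos: [0.5787, 0.0029, 0.1907]
tcp_rot: [-0.707, -0.006, 0.006, 0.707]
wrist_force: [0.1, -0.6, -0.3]
opening: 0.0282
t: 16.28
tool_pos: [0.5585, 0.0024, 0.1935]
tcp_rot: [0.707, 0.006, -0.006, -0.707]
wrist_force: [0.8, -1.2, -0.2]
opening: 0.0276
t 16.28 tcp [0.5585 0.0024 0.1935] jaw ang 0.97 down [ 0. -0. -1.] open 0.0276 F [ 0.8 -1.2 -0.2] j [ 0.24  0.5  -0.48  1.8   0.28  0.92 -0.35]
shift units in present tool axes [-0.98 -0.06  0.04] | world d [-0.0245  0.0006  0.0015] | yaw units -0.01 (da world 0.0 )
```

View pics/c6.png

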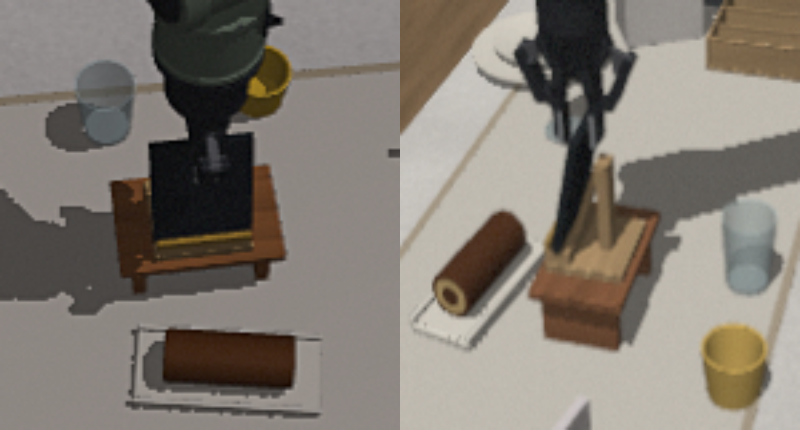

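The board is behind the lip and already leaning about 10° back, caged between the fingers. I'll keep easing it back to the spine.

```bash
python3 -m jog '[{"jaw":-0.34,"dx":-0.2,"dy":-0.05,"dz":0,"yaw":0},{"jaw":-0.34,"dx":-0.2,"dy":-0.05,"dz":0,"yaw":0},{"jaw":-0.34,"dx":-0.2,"dy":0,"dz":0,"yaw":0},{"jaw":-0.34,"dx":-0.2,"dy":0,"dz":0,"yaw":0},{"jaw":-0.34,"dx":-0.15,"dy":0,"dz":0,"yaw":0},{"jaw":-0.34,"dx":0,"dy":0,"dz":0,"yaw":0},{"jaw":-0.34,"dx":0,"dy":0,"dz":0,"yaw":0}]';python3 - <<'E'
from h import *
to([.534,.003,.195],1)
for n in ('scene','side'):
    d=snap(n,n+'7');P=cloud(d);g=d['img'].max(2)
    b=(g<75)&(abs(P[...,0]-.56)<.05)&(abs(P[...,1])<.06)&(abs(P[...,1])>.025)&(P[...,2]>.11)&(P[...,2]<.215)
    p=P[b]; c=p.mean(0); w=np.linalg.svd(p-c,full_matrices=False)[2][2]; print(n,len(p),c.round(4),w.round(3),'lean',np.arcsin(abs(w[2])).round(3))
E
```

```text
t: 16.97
tool_pos: [0.535, 0.002, 0.1959]
tcp_rot: [0.707, 0.006, -0.006, -0.707]
wrist_force: [0.5, -0.6, 0.1]
opening: 0.028
t 16.97 tcp [0.535  0.002  0.1959] jaw ang 0.97 down [ 0. -0. -1.] open 0.028 F [ 0.5 -0.6  0.1] j [ 0.25  0.46 -0.49  1.86  0.27  0.89 -0.35]
shift units in present tool axes [-0.04  0.04  0.04] | world d [-0.001   0.001  -0.0009] | yaw units -0.01 (da world 0.0 )
scene 575 [0.5568 0.0019 0.1638] [0.922 0.014 0.388] lean 0.398
side 141 [0.5467 0.0472 0.1675] [ 0.927 -0.042  0.372] lean 0.381
```

Both views give a lean of about 0.39 rad, so the board rests against the spine top with no force on the wrist. I'll open the jaws, rise, and check.

```bash
python3 -m jog '[{"jaw":-0.2,"dx":0,"dy":0,"dz":0,"yaw":0},{"jaw":0,"dx":0,"dy":0,"dz":0,"yaw":0},{"jaw":0.3,"dx":0,"dy":0,"dz":0,"yaw":0},{"jaw":0.3,"dx":0,"dy":0,"dz":0,"yaw":0},{"jaw":0.3,"dx":0,"dy":-0.4,"dz":0,"yaw":0},{"jaw":0.3,"dx":0,"dy":-0.8,"dz":0,"yaw":0},{"jaw":0.3,"dx":0,"dy":-1,"dz":0,"yaw":0},{"jaw":0.3,"dx":0,"dy":-1,"dz":0,"yaw":0}]';python3 -m jog '[{"jaw":0.3,"dx":0,"dy":-1,"dz":0,"yaw":0},{"jaw":0.3,"dx":-1,"dy":0,"dz":0,"yaw":0},{"jaw":0.3,"dx":-1,"dy":0,"dz":0,"yaw":0},{"jaw":0.3,"dx":-1,"dy":0,"dz":0,"yaw":0},{"jaw":0.3,"dx":0,"dy":0,"dz":0,"yaw":0},{"jaw":0.3,"dx":0,"dy":0,"dz":0,"yaw":0},{"jaw":0.3,"dx":0,"dy":0,"dz":0,"yaw":0}]';python3 - <<'E'
from h import *
to([.534,.003,.195],1)
for n in ('scene','side'):
    d=snap(n,n+'8');P=cloud(d);g=d['img'].max(2); Z=P[...,2]
    b=(g<75)&(abs(P[...,0]-.56)<.07)&(abs(P[...,1])<.07)&(Z>.108)&(Z<.24)
    p=P[b]; c=p.mean(0); w=np.linalg.svd(p-c,full_matrices=False)[2][2]; w*=np.sign(w[0]); yl=np.percentile(p[:,1],[1,99])
    print(n,len(p),c.round(4),w.round(3),'lean',np.arcsin(w[2]).round(3),'yaw',np.arctan2(w[1],w[0]).round(3),'y range',yl.round(4),'zmax',p[:,2].max().round(4),'front face x at ledge z.094',(c[0]-(.094-c[2])*w[2]/w[0]).round(4))
    def rect(k,b):
        q=P[b]; c,s,a=cv2.minAreaRect((q[:,:2]*1000).astype(np.float32)); print(' ',k,len(q),np.round(c,1),np.round(s,1),round(a,1),np.percentile(q,[1,99],0).round(4).tolist())
    bx=lambda x0,x1,y0,y1,z0,z1:(P[...,0]>x0)&(P[...,0]<x1)&(P[...,1]>y0)&(P[...,1]<y1)&(Z>z0)&(Z<z1)
    rect('lip',bx(.575,.62,-.06,.06,.096,.11)&(g>75)); rect('riser',bx(.45,.65,-.12,.12,.06,.078)); rect('white',bx(.4,.52,.24,.42,.13,.15))
a=cv2.imread('pics/scene8.png')[160:310,210:350];b=cv2.imread('pics/side8.png')[140:280,180:330]
cv2.imwrite('pics/c8.png',np.hstack([cv2.resize(a,(400,430)),cv2.resize(b,(400,430))]))
E
```

```text
t: 17.73
tool_pos: [0.5347, 0.0023, 0.2773]
tcp_rot: [-0.707, -0.006, 0.006, 0.707]
wrist_force: [0.4, -0.8, -0.2]
opening: 0.0556
t: 18.32
tool_pos: [0.4606, 0.0008, 0.3015]
tcp_rot: [0.707, 0.006, -0.006, -0.707]
wrist_force: [0.1, -0.7, 0.4]
opening: 0.0552
t 18.32 tcp [0.4606 0.0008 0.3015] jaw ang 0.97 down [ 0.001 -0.    -1.   ] open 0.0552 F [ 0.1 -0.7  0.4] j [ 0.34  0.21 -0.55  1.9   0.13  1.06 -0.24]
shift units in present tool axes [2.93 4.26 0.04] | world d [ 0.0734  0.0022 -0.1065] | yaw units -0.01 (da world 0.0 )
scene 1289 [0.555  0.0011 0.1679] [0.923 0.013 0.384] lean 0.394 yaw 0.014 y range [-0.0474  0.0499] zmax 0.2237 front face x at ledge z.094 0.5858
  lip 66 [588.1   2.9] [11.  92.8] 0.5 [[0.5826, -0.0434, 0.0983], [0.5937, 0.0488, 0.1087]]
  riser 927 [548.9   1.3] [112.8 169.9] 0.7 [[0.4952, -0.0829, 0.0623], [0.604, 0.0851, 0.0773]]
  white 177 [469.5 340.9] [100.3  16.8] 76.7 [[0.4544, 0.2936, 0.1305], [0.486, 0.3876, 0.148]]
side 245 [0.5404 0.029  0.1725] [ 0.952 -0.205  0.227] lean 0.229 yaw -0.212 y range [-0.0408  0.0555] zmax 0.2183 front face x at ledge z.094 0.5592
  lip 31 [590.8  10. ] [11.3 90.2] 7.0 [[0.581, -0.0333, 0.098], [0.5923, 0.053, 0.1047]]
  riser 728 [545.7   4.3] [111.6 175.7] 0.3 [[0.4903, -0.0811, 0.0609], [0.5972, 0.0882, 0.0779]]
  white 232 [468.7 339.9] [104.4  12.8] 75.8 [[0.4525, 0.2926, 0.1303], [0.4851, 0.3906, 0.1444]]
```

View pics/c8.png

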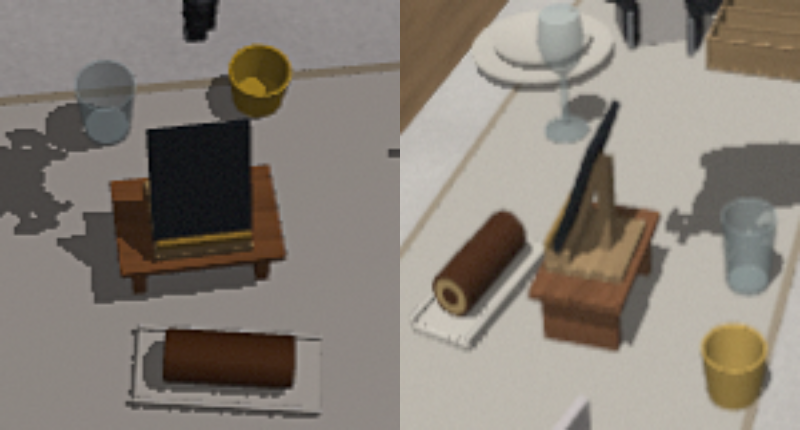

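The board stands behind the lip and leans on the spine, and the gripper is clear of everything. I'm handing in.

```bash
python3 -c "
from h import *
print(arm.job_done())"
```

```text
the job is handed in; nothing more can be done
None
```

The small easel is on the riser with its ledge towards the cake. The dark board stands on the ledge behind the lip, leaning back against the spine. I handed the job in at about 18.5 s of robot time; no verdict is reported.

**How it went:**
- **Easel:** I gripped it by the spine, lowered it onto the riser and let go. While feeling for contact, the wrist force reached about 46 N against the 120 N limit.
- **Board:** I lifted it from the rack's far slot and set it upright behind the lip. I then opened the jaws to 28 mm so the board was only loosely held, eased it back to the spine, and withdrew.

**Last checks:**

| Item | Measured | Needed |
|---|---|---|
| Easel, off riser centre (across / along) | under 1 mm / about 2 mm | 15 mm / 40 mm |
| Easel, out of square with riser | about 0.01 rad | under 0.26 rad |
| Board lean | about 0.39 rad | 0.22–0.55 rad |
| Board, parallel to easel | within 0.01 rad | under 0.15 rad |
| Board, sideways from easel centre | about 1–2 mm | 20 mm |
| Board's lower edge, in front of easel origin | about 34 mm | 23–41 mm |
| White board, moved since first look | about 1 mm | under 30 mm |

The easel figures come from the wrist view just after I let it go.

- **One check disagreed:** in the final measurement the side camera gave a lean of 0.23 rad and a yaw of -0.21 rad for the board. It sees the board edge-on with few points, and just before release it read 0.38 rad. I relied on the scene camera, and the last picture agrees with it.
- **Seen only in pictures:** in the last pictures the cake dish, tumbler, yellow cup and goblet looked unmoved, but I did not measure them again. The candle was outside those crops, so I did not check it at the end.
- **Refused calls:** the first two move calls were refused because of incomplete rows, and the arm did not move.

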